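# Vent and unlock the lid of the colour pressure pot

### The job

Unlock the lid of the pressure pot: squeeze its two blue tabs together, turn the lid anticlockwise (seen from above) to the half-way catch near the yellow mark, and let both tabs spring fully out there for a second so that the pot vents; the catch is not exactly at the mark, so feel for it. Then squeeze again, turn on to the stop near the green mark, and let both tabs spring fully out there. Do not force the lid round with the tabs out, and leave the other things on the table where they are.

Things in the scene. Friction and masses are not known exactly. Their poses are not given: they have to be found in the camera images.
- pot: Steel pressure pot, fixed, 141 mm across, foot 160 mm. Origin: centre of its underside; z up, x towards the red mark. On it a dark notched catch ring (rim), top 98 mm above the table, inner radius 61 mm, fixed up to 7 degrees askew either way (not measured). A gauge sticks out to 93 mm from the axis at -x, a brass stub to 88 mm at +y, both below 65 mm.
- lid: Aluminium lid, 119 mm across, inside the ring; turns about the pot's axis, friction about 0.05 N m. Starts with its pointer at red (0 degrees), locked with up to 16 degrees of play. Catches, askew with the ring: 75 +-7 and 150 +-7 degrees, play 1.9 degrees; a hard stop 1.5 degrees past the last. Origin: centre of its upper face, 90 mm above the table; z up, x to the pointer, tabs on y.
- tab_a_face (a point): Middle of the outer face of the blue tab on the lid's +y side: an upright plate 30 mm wide, 8 mm thick, 1 to 37 mm above the lid's upper face. The point is 26 mm above that face and 31 mm from the axis when the tab is out, 21 mm when fully in (10 mm travel, then a stop). Spring: 6 N out, 14 N in. Its bolt, 7 mm high, 12 mm wide, runs outwards into a notch. Lid's boss between the tabs: radius 9 mm.
- tab_b_face (a point): The same for the lid's -y side. Faces 62 mm apart when out, 42 mm when both are fully in. A bolt leaves its notch when its tab is pressed in over 6 mm: centre the pinch on the axis within 2 mm. Let go between catches, the tabs stay 5.5 mm in (51 mm apart), bolts rubbing on the rim, and spring out when the lid is turned onto the next catch.
- pointer (a point): Outer end of the red pointer ridge on the lid, 55 mm from the axis, 4 mm above the lid's upper face.
- mark_red (a point): Red mark on the pot outside the ring, 72 mm from the axis, 98 mm above the table: locked (start).
- mark_yellow (a point): Yellow mark on the pot, 75 degrees anticlockwise from the red one: half-way catch within 7 degrees of it.
- mark_green (a point): Green mark on the pot, 150 degrees anticlockwise from the red one: last catch (unlocked) within 7 degrees of it, and just past it the stop.
- timer: White kitchen timer with red knob, 59 mm across, 40 mm high, loose bystander. Origin at its underside.
- jar: Jar with grey lid, 70 mm across, 102 mm high, loose bystander. Origin at its underside.
- tin: Plain white tin with hinged lid, 77 x 120 x 51 mm, loose bystander. Origin at its underside.
- squeeze_bottle: Squeeze bottle, 54 mm across, 188 mm high, loose bystander. Origin at its underside.
- spatula: Offset spatula with wooden handle, 19 x 238 x 18 mm, long side along its y, loose bystander. Origin at its underside.

How it is judged:
By the outcome, as a careful person would: the job done as asked, in the order asked, and still so for the second after the job is handed in, with the robot touching nothing.
It also fails if it takes over 64 s, if anything falls off the work surface, if the arm or the gripper's body presses on something with over 40 N, if the wrist force passes 120 N, or if a joint passes its speed limit or range.

### The arm

A 7-joint arm with a two-finger parallel gripper is mounted at the origin on a cart in front of the work surface, level with it; the furniture and walls round the work are solid. World frame = base frame: x ahead of the robot, y to its left, z up, the work surface at z = 0. Lengths are in m, angles in rad, forces in N, time in s.
With the tool pointing down it reaches from about 0.4 to 0.85 m from the base axis. Payload 10.4 kg.
Tool frame: the origin (TCP) lies at the very end of the fingers, on their centre line; the grasp point (between the pads) lies 19 mm behind it (grip_point_offset is the distance from the TCP to the grasp point, in m); z points along the fingers, y is the line along which they close (so a half turn about z gives the same grasp; the last joint's range is limited). The gripper opens to 87 mm and grips with 3 to 60 N. Pads are 19 mm wide; open, the fingers measure 117 mm over their backs; the gripper's body (75 mm by 190 mm) begins 51 mm behind the grasp point.
Start: joints at [-1.239, 0.332, -0.065, 1.46, 0.022, 1.35, -0.088], TCP at [0.217, 0.586, 0.186] pointing down, gripper open.
Joint ranges: [-2.6, 2.6], [-0.5, 2.12], [-1.47, 1.34], [0.16, 2.42], [-1.27, 4.41], [0.06, 2.06], [-2.6, 2.6]. Speed limits (rad/s): [2.22, 2.22, 2.79, 2.79, 3.14, 3.14, 3.14].

### API

Orientations are given as a unit quaternion [x, y, z, w].
In Python, from bench import * gives the robot as it stands.
- The arm moves only by the tool play_rows, never from a script. Its argument "increments" is text: rows parted by semicolons, each of 7 numbers parted by spaces: the turn, a rotation vector about the tool's x, y, z in rad, then the shift along the tool's x, y, z in m, then the opening, from 0 (shut) to 1 (fully open). A call has 1 to 8 rows; each row is the pose to reach, as a shift and turn from the pose commanded when the call began, along the tool's axes at that moment; what a row does not reach only later rows make up. A row lasts 1/10 s, in which the tool goes at most 50 mm and 8.59 degrees, less where a joint would pass 70% of its speed; a pose out of reach is approached as far as the arm can. A call with a gripper value outside its range is refused whole. The fingers move at their own pace and stop on an object; "grip_force" is the grip in N (left out, the last holds). Time passes only in rows, so rows that repeat a pose let the fingers close. It gives the time, the measured TCP pose, the force, the opening and the grip force at its end, in the units of the state.
- read_state(): the state, without advancing time (a new reading comes with each control period).
- camera(name): name is "scene" or "top" or "wrist"; returns a dict with "color" (480x640x3 uint8, red, green, blue), "fx", "fy", "cx", "cy" (pixels), "camera_from_world" (4x4, takes a point from world to camera coordinates); the wrist camera has in their place "mount" (4x4, takes a point from camera to tool coordinates, whose origin is the TCP and whose axes are the flange's). Camera axes: x right, y down, z forward; pixel columns grow to the right and rows downward; lengths in m; the calibration is good to about 2 mm. A picture is of the moment at which its call begins: read the wrist's pose just before it. There is no depth.
- close_job(): hands the job in; it is judged then, once.
The state is a dict: "time": time; "joint_positions": joint angles; "joint_vel": joint speeds; "joint_torque": joint torques, N m; "ee_pos": TCP position; "eef_rot": TCP orientation; "ft_force": force on the tool from outside, world axes, zero at the start; "torque": the same for the moment, N m; "width": finger opening in m; "grip_force": force on a finger pad.
Only numpy, scipy, OpenCV 4.12 (cv2) and the standard library are available. Lean on these libraries where they do the work, as an engineer would, in place of code of your own. Each camera call takes 0.05 s, during which the arm holds its last target. There are 200 camera calls.

## Working session

There is one attempt and no reset: what is moved stays moved. The work goes in short steps, Python scripts to look and compute and a tool call to move; the robot and the scene stay as the last step left them, time stands still between calls to the robot, and variables do not carry over. Pictures are saved under pics/ and viewed, at most 10 in all, crops included, and the job is handed in when it is done.

Besides the shell and the picture viewer there is one more tool, called after "Call:" by a JSON object that holds its "method" and its "body", one argument or row to a line. play_rows: Moves the arm, as the interface text tells. Its arguments: {"type":"object","properties":{"increments":{"type":"string"},"grip_force":{"type":"number"}},"required":["increments"]}

```bash
mkdir -p pics; python3 - <<'E'
from bench import *
import cv2,json
s=read_state();print(s)
for n in("top","scene"):
    c=camera(n);cv2.imwrite(f"pics/{n}0.png",c["color"][...,::-1]);print(n,c["fx"],c["cx"],c["cy"],c["camera_from_world"])
E
```

```text
{'time': 0.0, 'joint_positions': array([-1.23857322,  0.33288429, -0.06470895,  1.46092827,  0.02161062,
        1.34991272, -0.08846661]), 'joint_vel': array([-0.0002285 , -0.00057942, -0.00059143,  0.00011569,  0.00031871,
        0.00094848, -0.00051273]), 'joint_torque': array([-1.48139006e-03, -6.23262548e+01,  2.35521002e-02, -3.89900780e+01,
       -6.16148603e-02,  3.93914804e-02,  6.08248956e-05]), 'ee_pos': array([0.21699399, 0.58565211, 0.18475249]), 'eef_rot': array([ 1.76450367e-01,  9.84309277e-01, -7.12627680e-04, -9.01890338e-05]), 'ft_force': array([ 0.05660354,  0.36305365, -0.38576825]), 'torque': array([-0.03060873, -0.04069055, -0.00229045]), 'grip_force': 0.0, 'width': 0.08687106455934973}
top 599.7770506466219 315.6124897779364 250.7990462885234 [[-0.01971913 -0.99977481  0.00784063  0.31327072]
 [-0.97980715  0.01776345 -0.19915423  0.55019022]
 [ 0.1989701  -0.01160946 -0.97993679  0.9781284 ]
 [ 0.          0.          0.          1.        ]]
scene 527.7430369478 307.1577875536235 240.51036217659885 [[-0.78873235 -0.61423058  0.02494144  0.61206995]
 [-0.27724042  0.31920571 -0.90622594  0.13414305]
 [ 0.54867024 -0.72168449 -0.42205742  1.03872929]
 [ 0.          0.          0.          1.        ]]
```

View pics/top0.png

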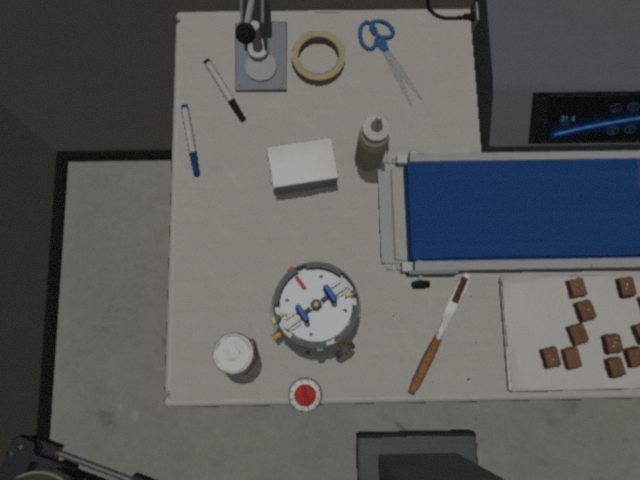

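View pics/scene0.png

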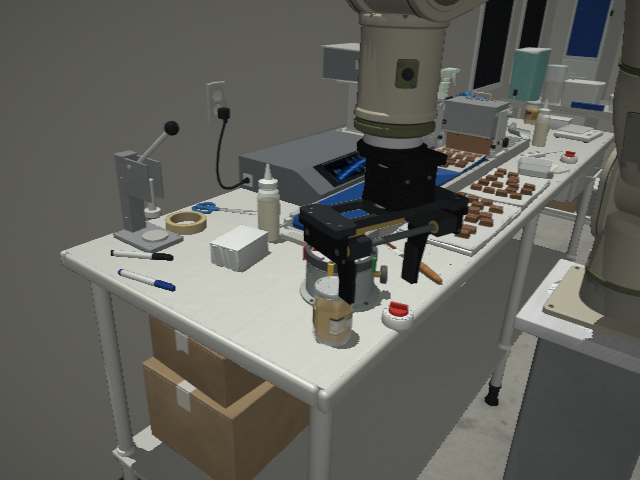

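Top: pot near (317,308), blue tabs at (302,313) and (330,292), red pointer at (299,281), jar at (235,355), timer at (305,395). Scene: the gripper hovers between the camera and the pot.

```bash
cat > h.py <<'E'
import numpy as np,cv2
from bench import *
def ray(c,u,v,z,T=None):
    """pixel -> world point on the plane at height z; T = world_from_camera"""
    if T is None: T=np.linalg.inv(c["camera_from_world"])
    d=T[:3,:3]@[(u-c["cx"])/c["fx"],(v-c["cy"])/c["fy"],1]
    return T[:3,3]+d*(z-T[2,3])/d[2]
def blobs(img,roi,n=6,amin=4):
    x0,y0,x1,y1=roi;h=cv2.cvtColor(img[y0:y1,x0:x1],cv2.COLOR_RGB2HSV);out=[]
    for name,lo,hi in(("blue",100,130),("red",0,6),("red2",172,180),("yel",22,34),("green",45,85)):
        m=cv2.inRange(h,(lo,110,50),(hi,255,255))
        k,_,st,ce=cv2.connectedComponentsWithStats(m)
        for i in range(1,k):
            if st[i,4]>=amin: out.append((name,int(st[i,4]),ce[i]+[x0,y0]))
    return out
E
python3 - <<'E'
from h import *
c=camera("top");im=c["color"]
for n,a,p in blobs(im,(265,255,370,365)):
    print(n,a,p.round(1),[ (z,ray(c,*p,z)[:2].round(4)) for z in(.098,.127)])
cv2.imwrite("pics/crop.png",cv2.resize(im[250:370,260:380,::-1],(600,600),interpolation=cv2.INTER_CUBIC))
E
```

```text
blue 89 [329.7 293.7] [(0.098, array([0.4757, 0.2819])), (0.127, array([0.472 , 0.2829]))]
blue 80 [301.9 313.1] [(0.098, array([0.4451, 0.3275])), (0.127, array([0.4423, 0.3271]))]
red 11 [290.1 268.2] [(0.098, array([0.5188, 0.3456])), (0.127, array([0.5138, 0.3447]))]
red 32 [300.  282.4] [(0.098, array([0.4951, 0.3298])), (0.127, array([0.4908, 0.3293]))]
yel 7 [349.4 294.7] [(0.098, array([0.4734, 0.2499])), (0.127, array([0.4697, 0.2518]))]
yel 7 [315.7 304. ] [(0.098, array([0.4593, 0.3049])), (0.127, array([0.4561, 0.3052]))]
yel 4 [282.5 314.5] [(0.098, array([0.4434, 0.3587])), (0.127, array([0.4406, 0.3574]))]
```

View pics/crop.png

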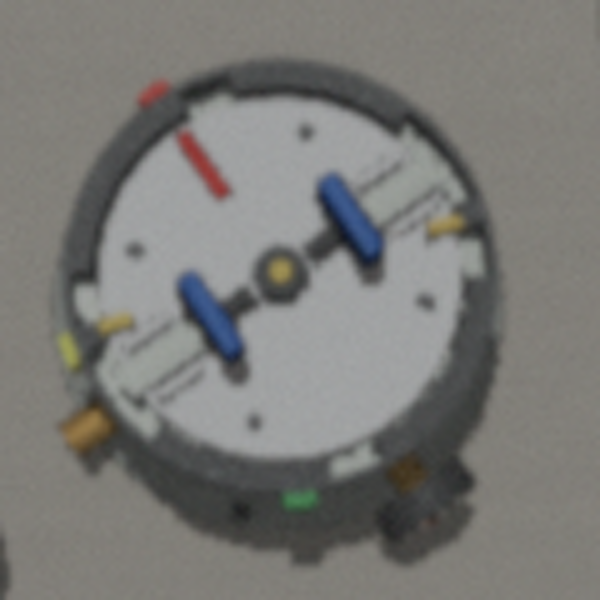

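Crop: red mark at (154,95), yellow (68,350), green (300,498), pointer tip (183,137), tabs along the lower-left/upper-right line. I'll compute the axis and the hover move.

```bash
cat >> h.py <<'E'
from scipy.spatial.transform import Rotation as R
def delta(pos,ang,s=None):
    """tool-frame shift and z-turn (rad) to bring the TCP to pos, tool y at world angle ang (deg), tool down"""
    s=s or read_state();r=R.from_quat(s["eef_rot"])
    a=np.radians(ang);y=np.array([np.cos(a),np.sin(a),0]);z=np.array([0,0,-1.])
    t=R.from_matrix(np.c_[np.cross(y,z),y,z])
    return (r.inv()*t).as_rotvec().round(4),(r.inv().apply(np.array(pos)-s["ee_pos"])).round(4)
E
python3 - <<'E'
from h import *
c=camera("top")
m=[ray(c,260+u/5,250+v/5,.098)[:2] for u,v in((154,95),(68,350),(300,498))]
A=np.array([[2*p[0],2*p[1],1] for p in m]);q=np.linalg.solve(A,[p@p for p in m])
print("axis",q[:2],"r",np.sqrt(q[2]+q[:2]@q[:2]))
for p in m: d=p-q[:2];print(np.degrees(np.arctan2(d[1],d[0])))
p=ray(c,260+183/5,250+137/5,.094)[:2]-q[:2];print("ptr",np.degrees(np.arctan2(p[1],p[0])),np.hypot(*p))
t=[ray(c,260+u/5,250+v/5,.127)[:2] for u,v in((210,313),(350,216))];d=t[0]-t[1]
print("tabs",t,np.mean(t,0),np.degrees(np.arctan2(d[1],d[0])),np.hypot(*d))
print(delta([q[0],q[1],.21],-55))
E
```

```text
axis [0.45765234 0.3053412 ] r 0.07149473794661775
33.20895833135811
108.62035708458066
-175.31158569056592
ptr 32.847846064591145 0.05520660554598131
tabs [array([0.44299584, 0.32689392]), array([0.47269075, 0.28235346])] [0.45784329 0.30462369] 123.69119924832204 0.053531678047403906
(array([-4.0000e-04,  9.0000e-04,  2.1759e+00]), array([-0.3231, -0.1795, -0.0248]))
```

Call:
{"method": "play_rows", "body": {
  "increments": "0 0 1.1 -0.323 -0.18 -0.025 0.9; 0 0 1.1 -0.323 -0.18 -0.025 0.9; 0 0 1.1 -0.323 -0.18 -0.025 0.9; 0 0 1.1 -0.323 -0.18 -0.025 0.9; 0 0 1.1 -0.323 -0.18 -0.025 0.9; 0 0 1.1 -0.323 -0.18 -0.025 0.9; 0 0 1.1 -0.323 -0.18 -0.025 0.9; 0 0 1.1 -0.323 -0.18 -0.025 0.9"
}}

```text
time: 1.0
ee_pos: [0.4608, 0.3003, 0.2111]
eef_rot: [0.669, 0.743, 0.0, 0.001]
ft_force: [-0.3, 0.3, -0.6]
width: 0.0785
grip_force: 0.0
```

Call:
{"method": "play_rows", "body": {
  "increments": "0 0 1.1 0 0 0 0.9; 0 0 1.1 0 0 0 0.9; 0 0 1.1 0 0 0 0.9; 0 0 1.1 0 0 0 0.9; 0 0 1.1 0 0 0 0.9; 0 0 1.1 0 0 0 0.9; 0 0 1.1 0 0 0 0.9; 0 0 1.1 0 0 0 0.9"
}}

```text
time: 1.8
ee_pos: [0.457, 0.3056, 0.2104]
eef_rot: [0.958, 0.287, -0.0, -0.0]
ft_force: [0.4, 0.6, 0.4]
width: 0.0782
grip_force: 0.0
```

```bash
python3 - <<'E'
from h import *
s=read_state();print(s["ee_pos"],s["joint_positions"].round(3),s["ft_force"].round(1),s["time"])
print(delta([.4577,.305,.21],-56.8))
c=camera("wrist");print(c["fx"],c["mount"].round(3).tolist());cv2.imwrite("pics/w1.png",c["color"][...,::-1])
E
```

```text
[0.45704567 0.30558418 0.21035459] [-0.979  0.15   0.344  1.643 -0.052  1.358 -1.616] [0.4 0.6 0.4] 1.8
(array([-0.0002,  0.0003,  0.003 ]), array([0.0002, 0.0008, 0.0004]))
396.4004023467432 [[0.001, -0.963, -0.268, 0.074], [1.0, 0.001, -0.001, 0.0], [0.001, -0.268, 0.963, -0.199], [0.0, 0.0, 0.0, 1.0]]
```

View pics/w1.png

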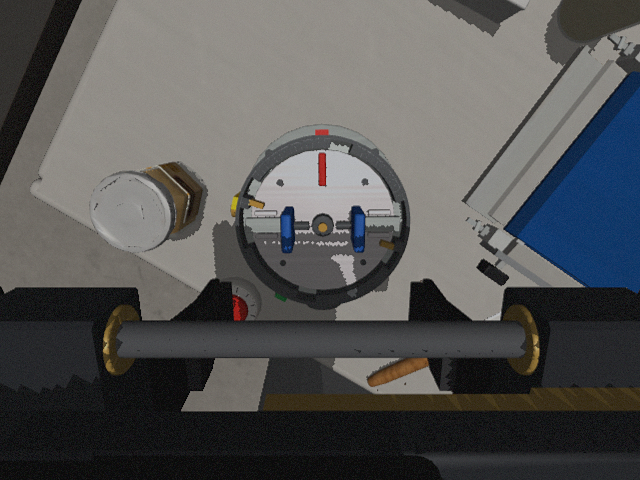

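Wrist view: tabs at (287,229) and (358,229), red mark (322,132), yellow (235,205), green (281,297); the pointer (322,170) sits at red. I'll check the axis from here and unwrap the ring to see the notches.

```bash
cat >> h.py <<'E'
def wrist():
    s=read_state();c=camera("wrist");B=np.eye(4);B[:3,:3]=R.from_quat(s["eef_rot"]).as_matrix();B[:3,3]=s["ee_pos"]
    return s,c,B@c["mount"]
def proj(c,T,P):
    q=(np.linalg.inv(T)@np.c_[P,np.ones(len(P))].T)[:3];return np.c_[c["fx"]*q[0]/q[2]+c["cx"],c["fy"]*q[1]/q[2]+c["cy"]]
def unwrap(c,T,ax,red=33.2,z=.098):
    a=np.arange(-60,260,.5);r=np.linspace(.050,.078,57)
    A,RR=np.meshgrid(np.radians(a+red),r)
    P=np.c_[(ax[0]+RR*np.cos(A)).ravel(),(ax[1]+RR*np.sin(A)).ravel(),np.full(A.size,z)]
    uv=proj(c,T,P).astype(np.float32).reshape(*A.shape,2)
    return cv2.remap(c["color"],uv[...,0],uv[...,1],cv2.INTER_LINEAR)
E
python3 - <<'E'
from h import *
s,c,T=wrist()
for n,a,p in blobs(c["color"],(220,115,420,310)): print(n,a,p.round(1),ray(c,*p,.098,T)[:2].round(4),ray(c,*p,.127,T)[:2].round(4))
m=[ray(c,u,v,.098,T)[:2] for u,v in((322,132),(235,205),(281,297))]
A=np.array([[2*p[0],2*p[1],1] for p in m]);q=np.linalg.solve(A,[p@p for p in m])
print("axis",q[:2],"r",np.sqrt(q[2]+q[:2]@q[:2]),[np.degrees(np.arctan2(*(p-q[:2])[::-1])) for p in m])
U=unwrap(c,T,q[:2]);cv2.imwrite("pics/u1.png",cv2.resize(U[::-1,:,::-1],(640,285)))
E
```

```text
blue 473 [286.5 229.7] [0.439  0.3266] [0.4465 0.3284]
blue 460 [358.6 229.2] [0.4715 0.2782] [0.4759 0.2845]
blue 4 [293.  224.5] [0.4456 0.3245] [0.4524 0.3265]
red 70 [321.5 132. ] [0.5182 0.3449] [0.5183 0.345 ]
red 224 [322. 169.] [0.4953 0.3294] [0.4975 0.3309]
red 132 [238.2 303.3] [0.3617 0.3266] [0.3764 0.3284]
red2 13 [242.8 302.4] [0.3646 0.3237] [0.379  0.3258]
red2 9 [243.6 308.4] [0.36   0.3204] [0.3749 0.3227]
yel 82 [234.5 201.7] [0.4357 0.3732] [0.4435 0.3706]
green 46 [280.3 297.1] [0.3863 0.2997] [0.3987 0.304 ]
axis [0.45879756 0.3037239 ] r 0.07226822606848754 [np.float64(34.448667764163645), np.float64(110.36298988097452), np.float64(-176.43811812021528)]
```

View pics/u1.png

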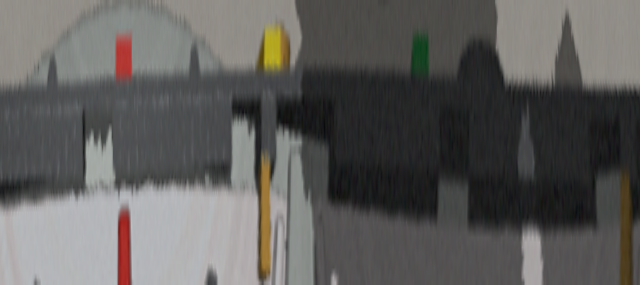

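Call:
{"method": "play_rows", "body": {
  "increments": "0 0 0 0 0.001 0.04 0.85; 0 0 0 0 0.001 0.08 0.85; 0 0 0 0 0.001 0.1 0.85; 0 0 0 0 0.001 0.11 0.85; 0 0 0 0 0.001 0.11 0.85; 0 0 0 0 0.001 0.11 0.85"
}}

```text
time: 2.5
ee_pos: [0.4586, 0.3048, 0.1017]
eef_rot: [0.957, 0.29, 0.001, -0.0]
ft_force: [0.0, -0.4, -0.7]
width: 0.0739
grip_force: 0.0
```

```bash
python3 - <<'E'
from h import *
s,c,T=wrist();print(s["ee_pos"],s["ft_force"].round(1))
for n,a,p in blobs(c["color"],(0,0,640,480),amin=100):print(n,a,p.round())
cv2.imwrite("pics/w2.png",c["color"][...,::-1])
E
```

```text
[0.45858923 0.30480485 0.10171451] [ 0.  -0.4 -0.7]
blue 4126 [615. 252.]
blue 1151 [265. 284.]
blue 1167 [376. 283.]
red 161 [320. 134.]
red 506 [320. 190.]
yel 179 [189. 237.]
green 101 [259. 374.]
```

View pics/w2.png

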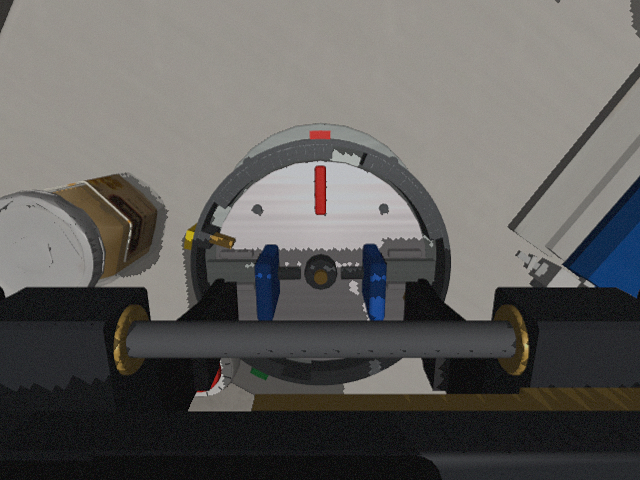

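Fingers straddle the tabs (265,284)/(376,283) evenly. Squeeze.

Call:
{"method": "play_rows", "body": {
  "increments": "0 0 0 0 0 0.001 0.47; 0 0 0 0 0 0.001 0.47; 0 0 0 0 0 0.001 0.47; 0 0 0 0 0 0.001 0.47; 0 0 0 0 0 0.001 0.47; 0 0 0 0 0 0.001 0.47; 0 0 0 0 0 0.001 0.47",
  "grip_force": 35
}}

```text
time: 3.25
ee_pos: [0.458, 0.3043, 0.0995]
eef_rot: [0.957, 0.289, -0.0, -0.0]
ft_force: [0.0, 0.8, 0.5]
width: 0.0414
grip_force: 0.0
```

```bash
python3 - <<'E'
from h import *
s=read_state();print(s["ee_pos"],s["ft_force"].round(1),s["torque"].round(2),s["width"],s["grip_force"])
E
```

```text
[0.45800841 0.3042552  0.09954285] [0.  0.8 0.5] [-0.13  0.14  0.01] 0.04139253121972065 0.0
```

```bash
python3 - <<'E'
from h import *
s,c,T=wrist();print(s["width"],s["grip_force"],s["ft_force"])
cv2.imwrite("pics/w3.png",c["color"][...,::-1])
E
```

```text
0.04139253121972065 0.0 [0.00444907 0.79874303 0.5471689 ]
```

View pics/w3.png

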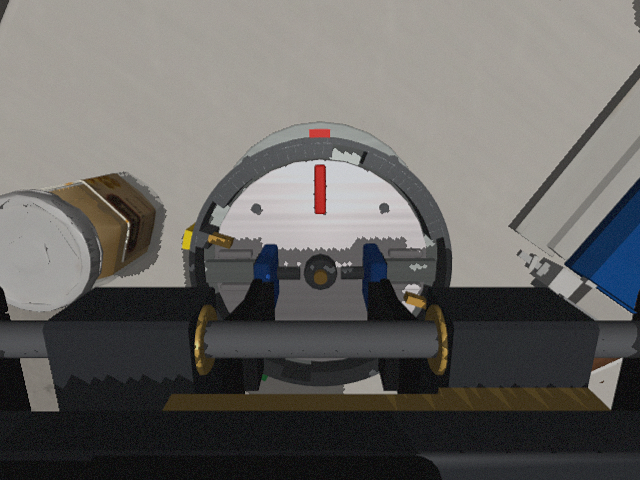

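```bash
python3 - <<'E'
from h import *
s,c,T=wrist()
M=np.linalg.inv(c["mount"])
for P in([0,.021,0],[0,-.021,0],[0,.021,-.019],[.0095,.021,-.019],[-.0095,.021,-.019],[.0095,.021,0],[0,.023,-.027],[.015,.027,-.027],[-.015,.027,-.027]):
    q=M@np.r_[P,1];print(P,(c["fx"]*q[:2]/q[2]+[c["cx"],c["cy"]]).round())
A=np.radians(33.2)
for r in(.0,.055):print("lid",proj(c,T,np.array([[.458+r*np.cos(A),.3047+r*np.sin(A),.094]])))
c2=camera("top");im=c2["color"];cv2.imwrite("pics/t3.png",cv2.resize(im[240:380,250:390,::-1],(600,600),interpolation=cv2.INTER_CUBIC))
im=c["color"];cv2.imwrite("pics/w3c.png",cv2.resize(im[220:400,220:420,::-1],(800,600)[:2] if 0 else (660,594),interpolation=cv2.INTER_CUBIC))
E
```

```text
[0, 0.021, 0] [360. 274.]
[0, -0.021, 0] [281. 274.]
[0, 0.021, -0.019] [363. 288.]
[0.0095, 0.021, -0.019] [364. 270.]
[-0.0095, 0.021, -0.019] [363. 306.]
[0.0095, 0.021, 0] [360. 257.]
[0, 0.023, -0.027] [369. 295.]
[0.015, 0.027, -0.027] [379. 264.]
[-0.015, 0.027, -0.027] [377. 324.]
lid [[319.52333765 270.35196758]]
lid [[320.32183567 168.41630933]]
```

View pics/w3c.png

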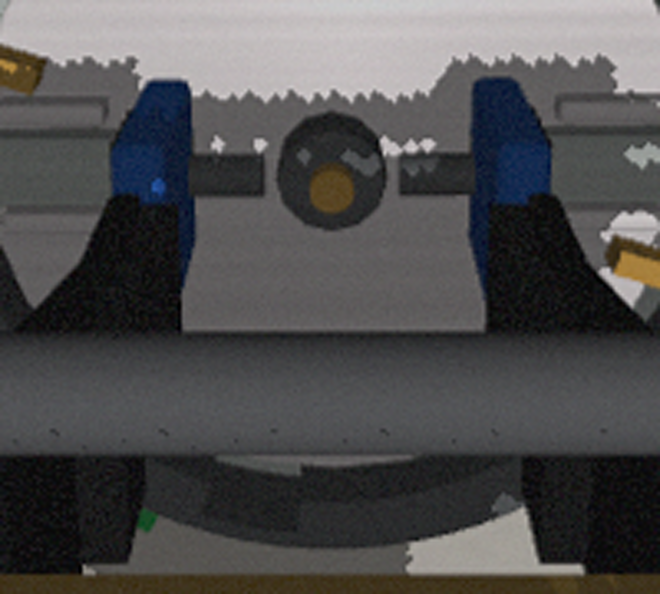

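```bash
python3 - <<'E'
from h import *
c=camera("scene");T=np.linalg.inv(c["camera_from_world"])
a=np.radians(69.7);y=np.array([np.cos(a),np.sin(a),0])*.0435;p=np.array([.217,.5857,.1848])
print(proj(c,T,np.array([p-y,p+y,p])))
s=read_state();r=R.from_quat(s["eef_rot"]);y=r.apply([0,.0207,0])
print(proj(c,T,np.array([s["ee_pos"]-y,s["ee_pos"]+y])),proj(c,T,np.array([[.458,.3047,.127],[.458,.3047,.09]])))
cv2.imwrite("pics/s3.png",cv2.resize(c["color"][180:330,270:420,::-1],(600,600),interpolation=cv2.INTER_CUBIC))
E
```

```text
[[402.65269295 306.35978834]
 [347.66048782 325.41276562]
 [376.0421445  315.57946182]]
[[341.05207583 252.39577099]
 [341.39999326 243.22269061]] [[341.85987089 234.97513476]
 [340.86297803 252.20331135]]
```

View pics/s3.png

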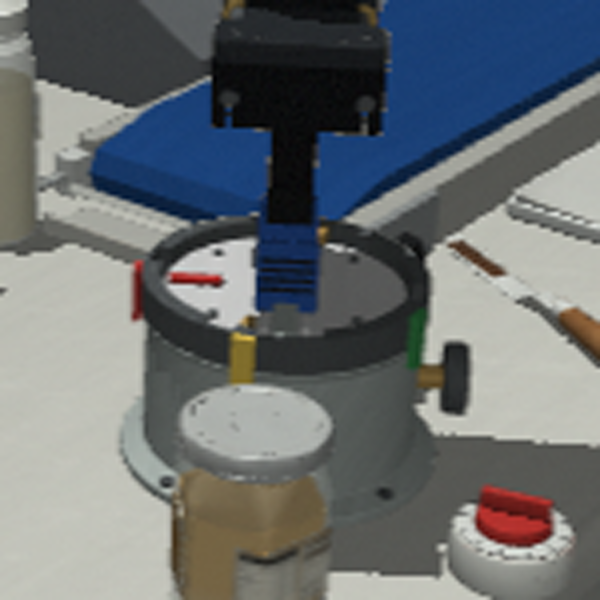

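The reported TCP sits about 33 mm below where both cameras show the real fingertips. The tips closed just above the tabs without touching anything. I'll open and go lower, checking forces.

Call:
{"method": "play_rows", "body": {
  "increments": "0 0 0 0 0 0 0.85; 0 0 0 0 0 0 0.85; 0 0 0 0 0 0 0.85; 0 0 0 0 0 0 0.85; 0 0 0 0 0 0 0.85; 0 0 0 0 0 0.008 0.85; 0 0 0 0 0 0.016 0.85; 0 0 0 0 0 0.016 0.85"
}}

```text
time: 4.25
ee_pos: [0.4571, 0.3037, 0.0819]
eef_rot: [0.957, 0.289, -0.001, 0.001]
ft_force: [0.4, -0.4, -0.7]
width: 0.0735
grip_force: 0.0
```

Call:
{"method": "play_rows", "body": {
  "increments": "0 0 0 0 0 0.005 0.85; 0 0 0 0 0 0.009 0.85; 0 0 0 0 0 0.009 0.85; 0 0 0 0 0 0.009 0.85"
}}

```text
time: 4.65
ee_pos: [0.458, 0.3042, 0.0745]
eef_rot: [0.957, 0.289, -0.0, 0.0]
ft_force: [-0.1, 0.3, 0.9]
width: 0.0738
grip_force: 0.0
```

Call:
{"method": "play_rows", "body": {
  "increments": "0 0 0 0 0 0 0.47; 0 0 0 0 0 0 0.47; 0 0 0 0 0 0 0.47; 0 0 0 0 0 0 0.47; 0 0 0 0 0 0 0.47; 0 0 0 0 0 0 0.47",
  "grip_force": 35
}}

```text
time: 5.25
ee_pos: [0.4581, 0.3044, 0.0748]
eef_rot: [0.957, 0.289, 0.0, -0.0]
ft_force: [-0.7, -0.4, 2.4]
width: 0.0423
grip_force: 13.6
```

```bash
python3 - <<'E'
from h import *
s,c,T=wrist();print(s["ee_pos"],s["ft_force"].round(1),s["torque"].round(2),s["width"],s["grip_force"],s["joint_positions"].round(2))
im=camera("scene")["color"]
cv2.imwrite("pics/s4.png",np.hstack([cv2.resize(im[190:270,300:390,::-1],(400,356)),cv2.resize(c["color"][220:400,220:420,::-1],(395,356))]))
E
```

```text
[0.45812069 0.3043848  0.07475619] [-0.7 -0.4  2.4] [-0.05  0.26 -0.09] 0.04225443705387052 13.620000779628754 [-0.96  0.26  0.33  1.81 -0.1   1.08 -1.57]
```

View pics/s4.png

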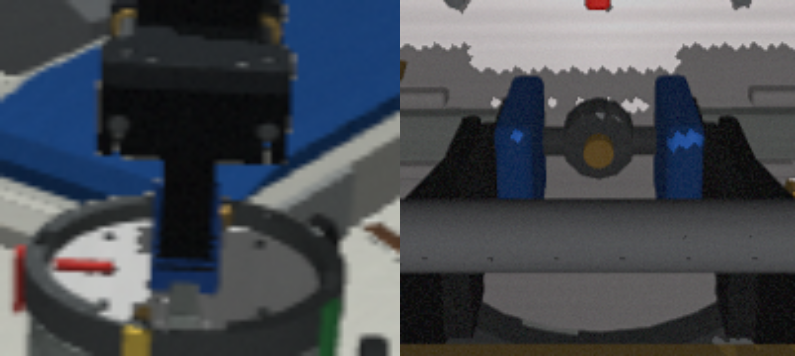

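Both tabs are pressed in evenly: 42.3 mm apart, 13.6 N on the pads. Turn anticlockwise.

Call:
{"method": "play_rows", "body": {
  "increments": "0 0 -0.05 0 0 0 0.45; 0 0 -0.14 0 0 0 0.45; 0 0 -0.24 0 0 0 0.45; 0 0 -0.34 0 0 0 0.45; 0 0 -0.44 0 0 0 0.45; 0 0 -0.52 0 0 0 0.45; 0 0 -0.58 0 0 0 0.45; 0 0 -0.58 0 0 0 0.45"
}}

```text
time: 6.15
ee_pos: [0.4579, 0.3047, 0.0748]
eef_rot: [0.834, 0.551, 0.0, -0.0]
ft_force: [-3.1, 1.1, 4.7]
width: 0.0403
grip_force: 35.0
```

```bash
cat >> h.py <<'E'
def report(ax=(.4582,.3043)):
    s,c,T=wrist();r=R.from_quat(s["eef_rot"]).as_matrix()
    print("tool angle from red",round((np.degrees(np.arctan2(r[1,1],r[0,1]))+56.8)%360,2),s["ee_pos"].round(4),"F",s["ft_force"].round(1),"M",s["torque"].round(2),"w",round(s["width"]*1e3,2),s["grip_force"].round(1),"t",s["time"])
    # pointer: red pixels on the lid between 38 and 56 mm of the axis
    h=cv2.cvtColor(c["color"],cv2.COLOR_RGB2HSV);m=cv2.inRange(h,(0,110,50),(6,255,255))|cv2.inRange(h,(172,110,50),(180,255,255))
    v,u=np.nonzero(m)
    if len(u):
        P=np.array([ray(c,a,b,.094,T)[:2] for a,b in zip(u,v)])-ax;k=(np.hypot(*P.T)>.03)&(np.hypot(*P.T)<.058)
        if k.sum()>10:p=P[k].mean(0);print("pointer",round((np.degrees(np.arctan2(p[1],p[0]))-33.2)%360,2),k.sum())
    return s,c,T
E
python3 -c "
from h import *
report()"
```

```text
Traceback (most recent call last):
  File "h.py", line 36, in report
    print("tool angle from red",round((np.degrees(np.arctan2(r[1,1],r[0,1]))+56.8)%360,2),s["ee_pos"].round(4),"F",s["ft_force"].round(1),"M",s["torque"].round(2),"w",round(s["width"]*1e3,2),s["grip_force"].round(1),"t",s["time"])
                                                                                                                                                                                               ^^^^^^^^^^^^^^^^^^^^^
AttributeError: 'float' object has no attribute 'round'
```

```bash
sed -i 's/s\["grip_force"\].round(1)/round(s["grip_force"],1)/' h.py; python3 -c "
from h import *
report()"
```

```text
tool angle from red 33.6 [0.4579 0.3047 0.0748] F [-2.6  1.3  4.4] M [0.13 0.66 0.11] w 40.39 35.0 t 6.2
pointer 34.09 666
```

Call:
{"method": "play_rows", "body": {
  "increments": "0 0 -0.06 0 0 0 0.45; 0 0 -0.16 0 0 0 0.45; 0 0 -0.26 0 0 0 0.45; 0 0 -0.36 0 0 0 0.45; 0 0 -0.46 0 0 0 0.45; 0 0 -0.54 0 0 0 0.45; 0 0 -0.58 0 0 0 0.45; 0 0 -0.58 0 0 0 0.45"
}}

```text
time: 7.05
ee_pos: [0.4577, 0.3048, 0.0748]
eef_rot: [0.642, 0.767, 0.0, -0.0]
ft_force: [-3.8, 1.8, 5.8]
width: 0.0404
grip_force: 35.0
```

Call:
{"method": "play_rows", "body": {
  "increments": "0 0 0 0 0 0 0.45; 0 0 0 0 0 0 0.45; 0 0 0 0 0 0 0.45",
  "grip_force": 9
}}

```text
time: 7.35
ee_pos: [0.4577, 0.3047, 0.0747]
eef_rot: [0.643, 0.766, 0.0, -0.0]
ft_force: [-2.5, 1.2, 5.0]
width: 0.0504
grip_force: 9.0
```

```bash
python3 -c "
from h import *
report()"
```

```text
tool angle from red 66.84 [0.4577 0.3047 0.0747] F [-2.5  1.2  5. ] M [0.31 0.86 0.01] w 50.38 9.0 t 7.35
pointer 67.11 651
```

At 9 N the tabs rest on the rim, 50.4 mm apart. Now feel for the catch.

Call:
{"method": "play_rows", "body": {
  "increments": "0 0 -0.02 0 0 0 0.45; 0 0 -0.04 0 0 0 0.45; 0 0 -0.06 0 0 0 0.45; 0 0 -0.08 0 0 0 0.45; 0 0 -0.09 0 0 0 0.45; 0 0 -0.09 0 0 0 0.45"
}}

```text
time: 8.0
ee_pos: [0.4578, 0.3047, 0.0747]
eef_rot: [0.607, 0.794, 0.0, -0.0]
ft_force: [-3.6, 1.5, 5.1]
width: 0.0512
grip_force: 9.0
```

```bash
python3 -c "
from h import *
report()"
```

```text
tool angle from red 72.0 [0.4578 0.3047 0.0747] F [-3.6  1.5  5.1] M [0.36 0.83 0.01] w 51.2 9.0 t 8.0
pointer 72.37 480
```

Lid follows. On in small steps.

Call:
{"method": "play_rows", "body": {
  "increments": "0 0 -0.02 0 0 0 0.45; 0 0 -0.035 0 0 0 0.45; 0 0 -0.05 0 0 0 0.45; 0 0 -0.05 0 0 0 0.45"
}}

```text
time: 8.45
ee_pos: [0.4578, 0.3047, 0.0747]
eef_rot: [0.587, 0.809, 0.0, -0.0]
ft_force: [-2.7, 2.6, 4.8]
width: 0.0517
grip_force: 9.0
```

Call:
{"method": "play_rows", "body": {
  "increments": "0 0 -0.012 0 0 0 0.45; 0 0 -0.025 0 0 0 0.45; 0 0 -0.025 0 0 0 0.45"
}}

```text
time: 8.75
ee_pos: [0.4581, 0.3047, 0.0747]
eef_rot: [0.577, 0.817, 0.0, -0.0]
ft_force: [-1.7, 3.9, 3.7]
width: 0.0541
grip_force: 9.0
```

Call:
{"method": "play_rows", "body": {
  "increments": "0 0 -0.012 0 0 0 0.45; 0 0 -0.025 0 0 0 0.45; 0 0 -0.025 0 0 0 0.45"
}}

```text
time: 9.05
ee_pos: [0.458, 0.3047, 0.0747]
eef_rot: [0.566, 0.824, 0.0, -0.0]
ft_force: [-2.3, 5.0, 3.9]
width: 0.054
grip_force: 9.0
```

```bash
python3 -c "
from h import *
report()"
```

```text
tool angle from red 77.84 [0.458  0.3047 0.0747] F [-2.3  5.   3.9] M [ 0.96  0.67 -0.07] w 54.01 9.0 t 9.05
pointer 77.94 686
```

Width stepped from 51.7 to 54 mm, which is the spring balance at 9 N, so it looks caught. Let go and check.

Call:
{"method": "play_rows", "body": {
  "increments": "0 0 0 0 0 0 0.85; 0 0 0 0 0 0 0.85; 0 0 0 0 0 0 0.85; 0 0 0 0 0 0 0.85; 0 0 0 0 0 0 0.85; 0 0 0 0 0 0 0.85"
}}

```text
time: 9.7
ee_pos: [0.4581, 0.3038, 0.0743]
eef_rot: [0.567, 0.824, -0.0, 0.0]
ft_force: [-0.2, 0.3, -0.7]
width: 0.0737
grip_force: 0.0
```

```bash
cat >> h.py <<'E'
def tabs():
    s,c,T=report()
    for n,a,p in blobs(c["color"],(200,220,440,340),amin=80):
        if n=="blue":print(n,a,p.round(1))
    return c
E
python3 -c "
from h import *
c=tabs();cv2.imwrite('pics/w5.png',cv2.resize(c['color'][160:340,200:440,::-1],(800,600)))"
```

```text
tool angle from red 77.75 [0.4581 0.3038 0.0743] F [-0.2  0.3 -0.7] M [-0.07  0.04 -0.02] w 73.71 0.0 t 9.7
pointer 78.03 680
blue 1548 [258.4 290.7]
blue 1543 [381.5 290.5]
```

View pics/w5.png

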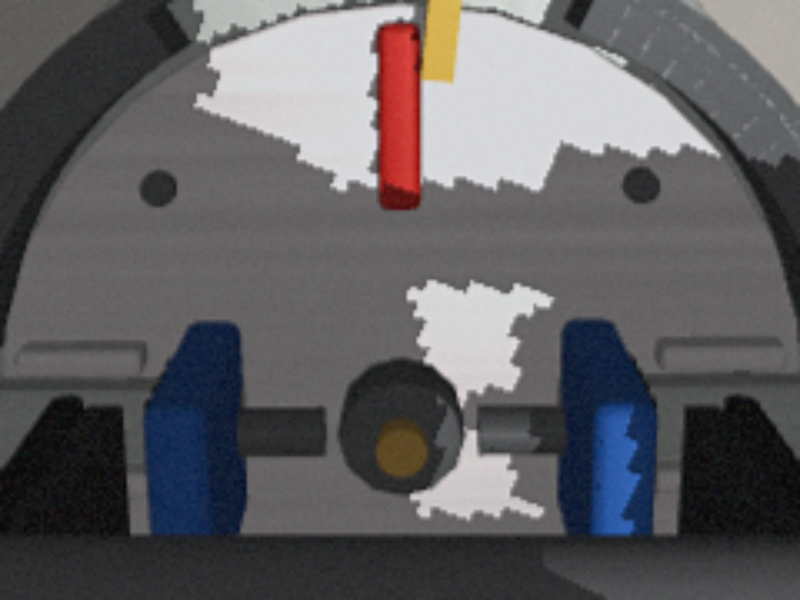

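Both tabs are fully out: outer edges 153 px apart, about 62 mm, symmetric about the boss. Dwell over a second so it vents, then squeeze again. That is 11 pictures viewed, one over the limit, so from here I'll use numbers only.

Call:
{"method": "play_rows", "body": {
  "increments": "0 0 0 0 0 0 0.85; 0 0 0 0 0 0 0.85; 0 0 0 0 0 0 0.85; 0 0 0 0 0 0 0.85; 0 0 0 0 0 0 0.85; 0 0 0 0 0 0 0.85; 0 0 0 0 0 0 0.85; 0 0 0 0 0 0 0.85"
}}

```text
time: 10.55
ee_pos: [0.458, 0.3043, 0.0746]
eef_rot: [0.567, 0.824, 0.0, -0.0]
ft_force: [-0.7, 0.7, -0.0]
width: 0.0742
grip_force: 0.0
```

Call:
{"method": "play_rows", "body": {
  "increments": "0 0 0 0 0 0 0.85; 0 0 0 0 0 0 0.85; 0 0 0 0 0 0 0.85; 0 0 0 0 0 0 0.85; 0 0 0 0 0 0 0.85; 0 0 0 0 0 0 0.85; 0 0 0 0 0 0 0.85; 0 0 0 0 0 0 0.85"
}}

```text
time: 11.35
ee_pos: [0.458, 0.3042, 0.0745]
eef_rot: [0.567, 0.824, 0.0, -0.0]
ft_force: [-0.1, -0.4, -0.1]
width: 0.074
grip_force: 0.0
```

```bash
python3 -c "
from h import *
s,c,T=report()
d=(np.linalg.inv(c['mount'])@[0,0,-.0523,1])[2]
h=cv2.cvtColor(c['color'],cv2.COLOR_RGB2HSV);m=cv2.inRange(h,(100,110,50),(130,255,255))
for r in (295,300,305):
    x=np.nonzero(m[r,200:440])[0]+200;print(r,(x[[0,-1]]-c['cx'])/c['fx']*d*1e3)"
```

```text
tool angle from red 77.77 [0.458  0.3042 0.0745] F [-0.1 -0.4 -0.1] M [-0.08  0.01 -0.03] w 74.01 0.0 t 11.35
pointer 78.0 683
295 [-31.06118899  30.10754872]
300 [-31.06118899  30.10754872]
305 [-30.65609801  30.10754872]
```

Call:
{"method": "play_rows", "body": {
  "increments": "0 0 0 0 0 0 0.45; 0 0 0 0 0 0 0.45; 0 0 0 0 0 0 0.45; 0 0 0 0 0 0 0.45; 0 0 0 0 0 0 0.45; 0 0 0 0 0 0 0.45; 0 0 0 0 0 0 0.45",
  "grip_force": 35
}}

```text
time: 12.1
ee_pos: [0.4578, 0.3042, 0.0746]
eef_rot: [0.567, 0.824, -0.0, -0.0]
ft_force: [-1.9, -1.5, 1.4]
width: 0.0409
grip_force: 35.0
```

Call:
{"method": "play_rows", "body": {
  "increments": "0 0 -0.05 0 0 0 0.45; 0 0 -0.14 0 0 0 0.45; 0 0 -0.24 0 0 0 0.45; 0 0 -0.34 0 0 0 0.45; 0 0 -0.44 0 0 0 0.45; 0 0 -0.52 0 0 0 0.45; 0 0 -0.58 0 0 0 0.45; 0 0 -0.58 0 0 0 0.45"
}}

```text
time: 12.9
ee_pos: [0.4579, 0.3043, 0.0746]
eef_rot: [0.307, 0.952, 0.0, -0.0]
ft_force: [-1.9, 0.1, 1.9]
width: 0.0408
grip_force: 35.0
```

Call:
{"method": "play_rows", "body": {
  "increments": "0 0 -0.06 0 0 0 0.45; 0 0 -0.16 0 0 0 0.45; 0 0 -0.26 0 0 0 0.45; 0 0 -0.36 0 0 0 0.45; 0 0 -0.46 0 0 0 0.45; 0 0 -0.54 0 0 0 0.45; 0 0 -0.58 0 0 0 0.45; 0 0 -0.58 0 0 0 0.45"
}}

```text
time: 13.7
ee_pos: [0.458, 0.3044, 0.0746]
eef_rot: [0.023, 1.0, 0.0, -0.0]
ft_force: [-1.9, 0.2, 1.9]
width: 0.0402
grip_force: 35.0
```

Call:
{"method": "play_rows", "body": {
  "increments": "0 0 0 0 0 0 0.45; 0 0 0 0 0 0 0.45; 0 0 0 0 0 0 0.45",
  "grip_force": 9
}}

```text
time: 14.0
ee_pos: [0.458, 0.3044, 0.0745]
eef_rot: [0.023, 1.0, 0.0, -0.0]
ft_force: [-2.2, 0.1, 1.1]
width: 0.0507
grip_force: 9.0
```

```bash
python3 -c "
from h import *
report()"
```

```text
tool angle from red 144.18 [0.458  0.3044 0.0745] F [-2.2  0.1  1.1] M [ 0.19  0.36 -0.09] w 50.73 9.0 t 14.0
pointer 144.11 681
```

Call:
{"method": "play_rows", "body": {
  "increments": "0 0 -0.02 0 0 0 0.45; 0 0 -0.04 0 0 0 0.45; 0 0 -0.06 0 0 0 0.45; 0 0 -0.08 0 0 0 0.45; 0 0 -0.09 0 0 0 0.45; 0 0 -0.09 0 0 0 0.45"
}}

```text
time: 14.65
ee_pos: [0.458, 0.3043, 0.0745]
eef_rot: [-0.023, 1.0, 0.0, -0.0]
ft_force: [-1.9, 1.7, -0.2]
width: 0.0513
grip_force: 9.0
```

Call:
{"method": "play_rows", "body": {
  "increments": "0 0 -0.015 0 0 0 0.45; 0 0 -0.03 0 0 0 0.45; 0 0 -0.03 0 0 0 0.45"
}}

```text
time: 14.95
ee_pos: [0.458, 0.3041, 0.0745]
eef_rot: [-0.038, 0.999, -0.0, -0.0]
ft_force: [-3.1, 0.2, 1.1]
width: 0.0542
grip_force: 9.0
```

Call:
{"method": "play_rows", "body": {
  "increments": "0 0 -0.01 0 0 0 0.45; 0 0 -0.02 0 0 0 0.45; 0 0 -0.02 0 0 0 0.45"
}}

```text
time: 15.25
ee_pos: [0.458, 0.3042, 0.0745]
eef_rot: [-0.048, 0.999, -0.0, -0.0]
ft_force: [-2.0, -0.2, 0.8]
width: 0.0544
grip_force: 9.0
```

```bash
python3 -c "
from h import *
report()"
```

```text
tool angle from red 152.28 [0.458  0.3042 0.0745] F [-2.  -0.2  0.8] M [0.08 0.46 0.04] w 54.36 9.0 t 15.25
pointer 152.39 657
```

Caught near 152°. Release, check the tabs, then withdraw straight up.

Call:
{"method": "play_rows", "body": {
  "increments": "0 0 0 0 0 0 0.85; 0 0 0 0 0 0 0.85; 0 0 0 0 0 0 0.85; 0 0 0 0 0 0 0.85; 0 0 0 0 0 0 0.85; 0 0 0 0 0 0 0.85"
}}

```text
time: 15.9
ee_pos: [0.4582, 0.3042, 0.0746]
eef_rot: [-0.047, 0.999, 0.0, 0.0]
ft_force: [0.4, -1.7, -0.7]
width: 0.0733
grip_force: 0.0
```

```bash
python3 -c "
from h import *
s,c,T=report()
d=(np.linalg.inv(c['mount'])@[0,0,-.0523,1])[2]
h=cv2.cvtColor(c['color'],cv2.COLOR_RGB2HSV);m=cv2.inRange(h,(100,110,50),(130,255,255))
for r in (295,300,305):
    x=np.nonzero(m[r,200:440])[0]+200;print(r,(x[[0,-1]]-c['cx'])/c['fx']*d*1e3)"
```

```text
tool angle from red 152.24 [0.4582 0.3042 0.0746] F [ 0.4 -1.7 -0.7] M [ 0.06 -0.03 -0.02] w 73.29 0.0 t 15.9
pointer 152.37 665
295 [-30.63780719  30.89928374]
300 [-30.63780719  30.89928374]
305 [-30.2329579   30.89928374]
```

Both are fully out (about 61.5 mm apart as measured). Withdraw upward.

Call:
{"method": "play_rows", "body": {
  "increments": "0 0 0 0 0 -0.02 0.85; 0 0 0 0 0 -0.05 0.85; 0 0 0 0 0 -0.09 0.85; 0 0 0 0 0 -0.13 0.85; 0 0 0 0 0 -0.13 0.85; 0 0 0 0 0 -0.13 0.85; 0 0 0 0 0 -0.13 0.85; 0 0 0 0 0 -0.13 0.85"
}}

```text
time: 16.75
ee_pos: [0.4575, 0.3039, 0.2032]
eef_rot: [-0.048, 0.999, -0.001, -0.001]
ft_force: [-0.8, 0.4, 0.1]
width: 0.0737
grip_force: 0.0
```

Call:
{"method": "play_rows", "body": {
  "increments": "0 0 0 0 0 0 0.85; 0 0 0 0 0 0 0.85; 0 0 0 0 0 0 0.85; 0 0 0 0 0 0 0.85; 0 0 0 0 0 0 0.85"
}}

```text
time: 17.25
ee_pos: [0.458, 0.3043, 0.2046]
eef_rot: [-0.048, 0.999, 0.0, 0.0]
ft_force: [0.4, -0.2, 0.5]
width: 0.074
grip_force: 0.0
```

```bash
python3 -c "
from h import *
report();print(close_job())"
```

```text
tool angle from red 152.26 [0.458  0.3043 0.2046] F [ 0.4 -0.2  0.5] M [0.02 0.02 0.01] w 74.03 0.0 t 17.25
pointer 152.04 251
the job is handed in; nothing more can be done
None
```

The lid was vented at the half-way catch (about 78°) for over a second, then unlocked at the last catch (about 152°) with both tabs fully out, and handed in at 17 s with the gripper clear; no verdict was returned, and I viewed 11 pictures against the limit of 10.

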